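# Clamp a reagent bottle on the shaker to its set spring tension

## Robot

A 7-joint arm with a two-finger parallel gripper is mounted at the origin on the work surface; the furniture and walls round the work are solid. World frame = base frame: x ahead of the robot, y to its left, z up, the work surface at z = 0. Lengths are in mm, angles in rad, forces in N, time in s.
With the tool pointing down it reaches from about 400 to 925 mm from the base axis. Payload 4.1 kg.
Tool frame: the origin (TCP) lies between the finger pads; the fingertips stand 8 mm ahead of it and the grasp point (between the pads) lies 11 mm behind it; z points along the fingers, y is the line along which they close (so a half turn about z gives the same grasp; the last joint's range is limited). The gripper opens to 85 mm and grips with 20 to 120 N. Pads are 22 mm wide; open, the fingers measure 114 mm over their backs; the gripper's body (76 mm by 85 mm) begins 54 mm behind the grasp point. The pads swing forward as they close: fully open they stand 13 mm farther back than shut.
Start: joints at [-1.373, 0.398, 0.045, 1.537, -0.019, 1.207, -0.051], TCP at [190.078, 621.621, 239.347] pointing down, gripper open.
Joint ranges: [-2.82, 2.82], [-0.49, 2.23], [-1.37, 1.46], [0, 2.46], [-1.36, 4.5], [0.23, 2], [-2.94, 2.94]. Speed limits (rad/s): [2.57, 2.57, 3.14, 3.14, 3.14, 3.14, 3.14].

## Interface

Orientations are given as a rotation vector (axis times angle).
In Python, from plant import arm, camera, get_calibration, sign_off gives the robot as it stands.
- The arm moves only by the tool step_arm, never from a script. Its arguments are lists of equal length, an entry for each row: "translation": the shift along the world's x, y, z in mm, a list of three; "spin": the turn about the world's z in degrees. In form: {"translation": [[tx, ty, tz], ...], "spin": [spin, ...]}. A call has 1 to 12 rows; each row shifts and turns the commanded pose from where the row before left it; what a row does not reach is not made up. A row lasts 1/10 s, in which the tool goes at most 50 mm and 8.59 degrees, less where a joint would pass 70% of its speed; a pose out of reach is approached as far as the arm can. A call is refused whole if a number of a shift passes 50 or a number of a turn 8.59, either way. A call with a gripper value outside its range is refused whole. "claw" is the opening, from 0 (shut) to 1 (fully open), set as the call begins (left out, the last holds). The fingers move at their own pace and stop on an object; the grip force is fixed at half the most. Time passes only in rows, so rows that do not move let the fingers close. It gives the time, the measured TCP pose, the force, the opening and the grip force at its end, in the units of the state.
- arm.read_state(): the state, without advancing time (a new reading comes with each control period).
- camera(name): name is "side" or "top"; returns the picture (384x512x3 uint8, red, green, blue); there is no depth.
- get_calibration(name): a dict with "intrinsics" (3x3 intrinsics, pixels), "D" ([k1, k2, p1, p2, k3] as OpenCV has them; the pictures are not rectified), "R" (3x3) and "t" (3): a world point X has camera coordinates R X + t. Camera axes: x right, y down, z forward; pixel columns grow to the right and rows downward; lengths in mm; the calibration is good to about 2 mm. A picture is of the moment at which its call begins. get_calibration takes no time and is no camera call.
- sign_off(): hands the job in; it is judged then, once.
The state is a dict: "time": time; "qpos": joint angles; "qvel": joint speeds; "joint_torque": joint torques, N m; "ee_pos": TCP position; "tcp_rot": TCP orientation; "force": force on the tool from outside, world axes, zero at the start; "moment": the same for the moment, N m; "gripper_width": finger opening in mm; "grip_force": force on a finger pad.
Only numpy, scipy, OpenCV 4.12 (cv2) and the standard library are available. Lean on these libraries where they do the work, as an engineer would, in place of code of your own. Each camera call takes 0.05 s, during which the arm holds its last target. There are 200 camera calls.

## Task

Take the middle-sized of the three reagent bottles, the one in front of the shaker, and set it down gently and upright on the shaker's platform, between the V-shaped end block and the sprung jaw. Then turn the tension knob clockwise, regrasping as needed, until the jaw has pushed the bottle home into the V and its pointer stands on the set mark; do not wind the spring far past the mark, or the soft bottle is crushed. Let go and leave the other things on the bench where they are.

Things in the scene. Friction and masses are not known exactly. Their poses are not given: they have to be found in the camera images.
- shaker: Small bench shaker, white housing 230 x 134 mm with control panel on its long side facing the robot; it cannot be moved. Origin: centre of its footprint on the bench. Its x axis runs along the clamp from the knob to the V block, its z axis is up. The aluminium platform's top is 62 mm above the bench. Seen along x: gear box with knob, carriage, sprung jaw, free place for the bottle, V block. All clamp parts beside the bottle end 38 mm above the platform or lower.
- platform: The shaker's flat platform, 232 x 124 mm, fixed to it. Origin: centre of its top face.
- nest (a point): Point on the platform top under the axis of a 54 mm bottle that is pressed home in the V (axes as the shaker's). The V's two 30 mm high rubber pads touch the bottle at 35 degrees either side of the shaker's x axis. Setting the bottle down 4 to 6 mm short of this point (towards the jaw, -x of the shaker) leaves clearance on both sides; the jaw then pushes it home over the platform.
- jaw_face (a point): Centre of the sprung jaw's flat rubber face (46 mm wide, 26 mm high, 22 mm above the platform), which looks along +x of the shaker. At the start it stands 39 to 47 mm from the bottle's seated axis, that is 12 to 20 mm away from a seated bottle.
- knob_grip (a point): On the axis of the round black fluted tension knob (39 mm across, 31 mm high, axis upright), 11.5 mm below its top and 64 mm above the platform; the gear box top lies 28 mm below this point. The axis lies 127 mm from the nest, towards -x of the shaker.
- knob: The tension knob (origin: its lower end, on the axis). Clockwise from above drives the carriage to the V block, 10 mm per radian once it bites, 38 mm or more in all. Free play: it first turns lightly by up to 0.8 rad, unseen and different each time. Driving takes 0.2 N m plus 0.01 N m per newton of spring; a brake holds the carriage where it is left. Turning back first takes up 0.8 rad of play.
- pointer (a point): Tip of the pointer tongue on the sprung jaw, lying over the carriage's top (37 mm above the platform). The jaw sits on springs in front of the carriage. Until the bottle is home in the V the jaw rides with the carriage; after that it stays and the carriage goes on, so the pointer moves back over the carriage, by 17 mm at most.
- set_mark (a point): Middle of the set mark: a black bar 4 mm wide across the carriage's top, riding with the carriage; axes as the shaker's. With the springs at rest the pointer stands 11 mm ahead of it (+x); on the mark means over the bar, at most 2 mm from its middle. There the springs press with about 7.5 N (2.5 N at first deflection, then 0.45 N for each mm).
- bottle_center (a point): Centre, half-way up, of the bottle to be clamped: white plastic, round, 54 mm diameter, 92 mm high with its screw cap, straight-sided from 0 to about 65 mm, about 0.13 kg; the middle-sized of the three reagent bottles, standing free in front of the shaker, between it and the robot. z is up when it stands.
- big_bottle: Bystander: larger reagent bottle, 60 mm across, 105 mm high. Origin: centre of its underside.
- small_bottle: Bystander: smaller brown reagent bottle, 48 mm across, 78 mm high. Origin: centre of its underside.
- vial: Bystander: little brown vial, 27 mm across, 50 mm high. Origin: centre of its underside.
- timer: Bystander: wedge-shaped countdown timer, 44 x 64 x 33 mm. Origin: centre of its underside.
- screwdriver: Bystander: screwdriver, 167 mm long, 22 mm thick, lying along its y axis. Origin: underside, at mid-length.
- label_roll: Bystander: roll of labels lying flat, 74 mm across, 30 mm high. Origin: centre of its underside.
Things that resemble listed ones, but are neither listed nor needed, are in the scene too. What is shaped like the part that bears bottle_center but yellow is not meant.

How it is judged:
By the outcome, as a careful person would: the job done as asked, in the order asked, and still so for the second after the job is handed in, with the robot touching nothing.
It also fails if it takes over 67 s, if anything falls off the work surface, if the arm or the gripper's body presses on something with over 40 N, if the wrist force passes 120 N, or if a joint passes its speed limit or range.

## Working session

There is one attempt and no reset: what is moved stays moved. The work goes in short steps, Python scripts to look and compute and a tool call to move; the robot and the scene stay as the last step left them, time stands still between calls to the robot, and variables do not carry over. Pictures are saved under pics/ and viewed, at most 10 in all, crops included, and the job is handed in when it is done.

Besides the shell and the picture viewer there is one more tool, called after "Call:" as a command line: name --pt "numbers of a row" for each row, then --argument value for the rest. step_arm: Moves the arm, as the interface text tells. Its arguments: {"type":"object","properties":{"translation":{"type":"array","items":{"type":"array","items":{"type":"number"}}},"spin":{"type":"array","items":{"type":"number"}},"claw":{"type":"number"}},"required":["translation","spin"]}

```bash
mkdir -p pics; cat > h.py <<'E'
import numpy as np,cv2
from plant import arm,camera,get_calibration,sign_off
def ray(n,uv,z):
    c=get_calibration(n);K=np.array(c["intrinsics"]);D=np.array(c["D"]);R=np.array(c["R"]);t=np.array(c["t"]).ravel()
    p=cv2.undistortPoints(np.array([[uv]],float),K,D).ravel()
    d=R.T@np.array([p[0],p[1],1]);o=-R.T@t
    return o+d*(z-o[2])/d[2]
def proj(n,X):
    c=get_calibration(n);R=np.array(c["R"])
    return cv2.projectPoints(np.array(X,float).reshape(-1,1,3),cv2.Rodrigues(R)[0],np.array(c["t"],float),np.array(c["intrinsics"]),np.array(c["D"]))[0].reshape(-1,2)
def snap(n,f,crop=None,s=1):
    im=cv2.cvtColor(camera(n),cv2.COLOR_RGB2BGR)
    if crop: x,y,w,h=crop; im=im[y:y+h,x:x+w]
    if s!=1: im=cv2.resize(im,None,fx=s,fy=s,interpolation=cv2.INTER_CUBIC)
    cv2.imwrite("pics/"+f,im)
E
python3 - <<'E'
from h import *
a=cv2.cvtColor(camera("top"),cv2.COLOR_RGB2BGR);b=cv2.cvtColor(camera("side"),cv2.COLOR_RGB2BGR)
cv2.imwrite("pics/top0.png",a);cv2.imwrite("pics/side0.png",b)
for n in("top","side"):
    c=get_calibration(n);R=np.array(c["R"]);print(n,-R.T@np.array(c["t"]).ravel(),R[2],c["intrinsics"][0][0])
s=arm.read_state();print(s["time"],s["ee_pos"],s["tcp_rot"],s["gripper_width"])
E
```

```text
top [ 405.47603343 -177.72495496  935.60537986] [ 0.0396642  -0.01115274 -0.99915082] 375.440577985352
side [600.52592924 450.25172129 686.0136707 ] [-0.19335081 -0.71529581 -0.67154104] 373.5367468120836
0.1 [189.88035888 621.07596615 238.3629797 ] [-4.64270820e-01 -3.10694174e+00  2.73296512e-03] 85.5518619962683
```

View pics/top0.png

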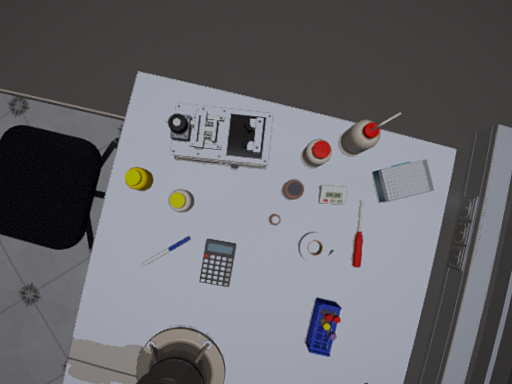

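View pics/side0.png

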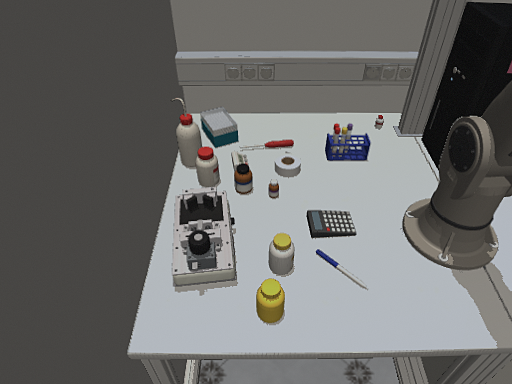

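Top/side pictures: the candidates are

- white bottle with yellow cap: top (180,200), side (281,255), in front of the shaker
- yellow look-alike: top (138,178), side (270,302)
- big red-capped bottle: top (318,152), side (207,167)
- wash bottle: top (360,137), side (189,140)
- small brown bottle: top (293,189), side (243,180)

By the description I choose the white one with the yellow cap, and check it in a close crop together with the shaker.

```bash
python3 - <<'E'
import cv2
a=cv2.imread("pics/top0.png")[90:220,120:285];cv2.imwrite("pics/top0c.png",cv2.resize(a,None,fx=4.5,fy=4.5,interpolation=cv2.INTER_CUBIC))
a=cv2.imread("pics/side0.png")[180:330,165:305];cv2.imwrite("pics/side0c.png",cv2.resize(a,None,fx=4,fy=4,interpolation=cv2.INTER_CUBIC))
E
```

```text
(no output)
```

View pics/top0c.png

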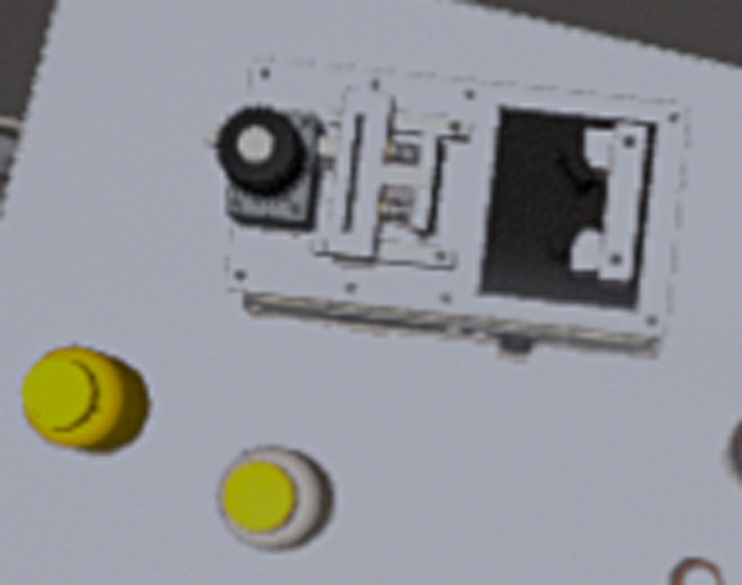

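View pics/side0c.png

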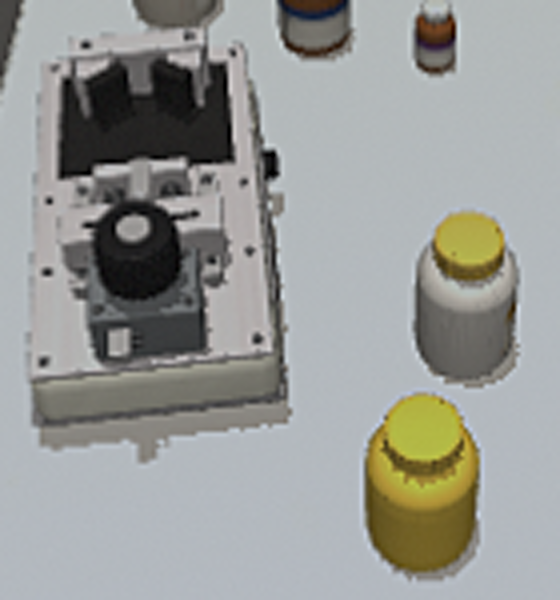

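The crops confirm it: a white body with a yellow cap, top cap centre at crop (258,496), side (470,238). The yellow twin next to it is not meant. The clamp is empty, with the knob cap at top-crop (254,143), the V block right and the jaw left.

```bash
python3 - <<'E'
from h import *
T=lambda u,v:((u+.5)/4.5-.5+120,(v+.5)/4.5-.5+90)
S=lambda u,v:((u+.5)/4-.5+165,(v+.5)/4-.5+180)
r=lambda n,p,z:print(n,np.round(ray(n,p,z)[:2],1),z)
print("bottle cap");r("top",T(258,496),92);r("side",S(470,238),92)
print("knob");r("top",T(254,143),137.5);r("side",S(133,229),137.5)
t=np.array([ray("top",T(*p),62)[:2] for p in[(265,73),(673,118),(651,320),(240,275)]])
s=np.array([ray("side",S(*p),62)[:2] for p in[(43,362),(55,68),(233,52),(258,338)]])
for q in(t,s):
    d=q[1]+q[2]-q[0]-q[3];print(q.round(1).tolist(),q.mean(0).round(1),np.degrees(np.arctan2(d[1],d[0])).round(2),np.linalg.norm(d)/2)
print("Vblock screws z~100");[r("top",T(*p),100) for p in[(629,141),(615,259)]]
print("bott base side");r("side",S(466,345),0)
E
```

```text
bottle cap
top [426.2 -18. ] 92
side [426.  -18.6] 92
knob
top [594.2 -27.1] 137.5
side [593.2 -30.4] 137.5
[[649.2, -19.0], [619.5, -232.8], [513.2, -218.3], [542.4, -4.7]] [ 581.1 -118.7] -97.85 215.705810001516
[[648.8, -21.5], [619.7, -236.1], [512.3, -221.5], [541.3, -7.8]] [ 580.5 -121.7] -97.73 216.06376752738592
Vblock screws z~100
top [ 599. -208.] 100
top [ 539.5 -199.4] 100
bott base side
side [424.6 -18.1] 0
```

Call:
step_arm --pt "26 -27 0" --pt "26 -27 0" --pt "26 -27 0" --pt "26 -27 0" --pt "26 -27 0" --pt "26 -27 0" --pt "26 -27 0" --pt "26 -27 0" --pt "5 -42 0" --pt "5 -42 0" --pt "5 -42 0" --pt "5 -42 0" --spin '[-5,-5,-5,-5,-5,-5,-5,-5,-5,-5,-5,-5]' --claw 1

```text
time: 1.3
ee_pos: [417.8, 235.7, 238.9]
tcp_rot: [-1.96, -2.455, 0.001]
force: [1.1, 0.3, 0.4]
gripper_width: 85.6
grip_force: 0.0
```

Call:
step_arm --pt "1.5 -42 0" --pt "1.5 -42 0" --pt "1.5 -42 0" --pt "1.5 -42 0" --pt "1.5 -42 0" --pt "0.5 -42 0" --pt "0 0 -30" --pt "0 0 -30" --pt "0 0 -20" --pt "0 0 0" --spin '[-4,-4,-4,-4,-4,-0.5,0,0,0,0]'

```text
time: 2.3
ee_pos: [423.4, -14.8, 157.0]
tcp_rot: [-2.361, -2.069, 0.009]
force: [-1.0, -0.2, 0.1]
gripper_width: 85.5
grip_force: 0.0
```

Call:
step_arm --pt "2.5 -3.5 -20" --pt "0 0 -25" --pt "0 0 -25" --pt "0 0 -20" --pt "0 0 -15" --pt "0 0 -10" --pt "0 0 0" --spin '[0,0,0,0,0,0,0]'

```text
time: 3.0
ee_pos: [428.4, -17.7, 44.1]
tcp_rot: [-2.361, -2.071, 0.001]
force: [-1.2, 0.3, -0.1]
gripper_width: 85.4
grip_force: 0.0
```

Call:
step_arm --pt "0 0 0" --pt "0 0 0" --pt "0 0 0" --pt "0 0 0" --pt "0 0 0" --pt "0 0 0" --pt "0 0 0" --pt "0 0 0" --spin '[0,0,0,0,0,0,0,0]' --claw 0

```text
time: 3.8
ee_pos: [429.0, -17.7, 45.5]
tcp_rot: [-2.362, -2.071, -0.002]
force: [-2.6, -0.9, 7.9]
gripper_width: 51.7
grip_force: 61.5
```

Call:
step_arm --pt "0 0 10" --pt "0 0 20" --pt "0 0 30" --pt "0 0 30" --pt "0 0 20" --pt "25 -22 10" --pt "25 -22 0" --pt "25 -22 0" --pt "25 -22 0" --pt "25 -22 0" --pt "20 -18 0" --pt "0 0 0" --spin '[0,0,0,0,0,0,0,0,0,0,0,0]'

```text
time: 5.0
ee_pos: [575.7, -149.2, 165.4]
tcp_rot: [2.361, 2.065, -0.001]
force: [-0.4, 0.1, -1.4]
gripper_width: 51.2
grip_force: 63.2
```

```bash
python3 - <<'E'
from h import *
a=cv2.cvtColor(camera("top"),cv2.COLOR_RGB2BGR)[80:200,150:290];b=cv2.cvtColor(camera("side"),cv2.COLOR_RGB2BGR)[130:290,140:300]
im=np.hstack([cv2.resize(a,(420,480),interpolation=2),cv2.resize(b,(380,480),interpolation=2)]) if 0 else np.hstack([cv2.resize(a,(400,343),interpolation=2),cv2.resize(b,(343,343),interpolation=2)])
cv2.imwrite("pics/hold.png",im);s=arm.read_state()
for k in("time","ee_pos","tcp_rot","force","gripper_width","qpos"):print(k,np.round(s[k],2))
E
```

```text
time 5.1
ee_pos [ 573.26 -146.18  164.61]
tcp_rot [-2.36 -2.07  0.  ]
force [-1.11  0.48 -1.91]
gripper_width 51.16
qpos [-0.36  0.45  0.71  1.78 -0.34  1.04  0.34]
```

View pics/hold.png

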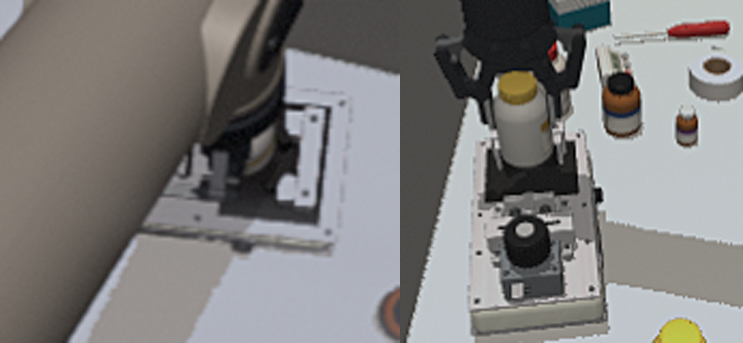

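The bottle hangs upright between the pads, its cap centre at composite (520,80), i.e. side pixel (196,167), above the free place. I'll cross-check its position against the side camera.

```bash
python3 - <<'E'
from h import *
P=[]
for i in range(4):
    b=camera("side");P.append(arm.read_state()["ee_pos"])
print(np.round(P,1).tolist(),np.mean(P,0).round(1))
z=np.mean(P,0)[2]-44.5+92
hsv=cv2.cvtColor(b,cv2.COLOR_RGB2HSV)[140:200,170:230]
m=cv2.inRange(hsv,(15,110,90),(40,255,255));n,l,st,c=cv2.connectedComponentsWithStats(m);i=1+np.argmax(st[1:,4]);print(st[i],c[i]+[170,140])
x,y,w,h=st[i][:4]
print("guess",ray("side",(196,167.3),z).round(1),"seg-wide",ray("side",(170+x+w/2-.5,140+y+w*0.36),z).round(1))
print(proj("side",[[576,-149,z],[577,-149,z]]))
E
```

```text
[[572.9, -145.4, 164.5], [572.8, -144.9, 164.4], [572.9, -144.7, 164.5], [573.0, -144.8, 164.5]] [ 572.9 -144.9  164.5]
[ 17  24  18  16 223] [195.16591928 171.14798206]
guess [ 571.5 -148.2  212. ] seg-wide [ 573.8 -138.4  212. ]
[[193.70702171 167.43784921]
 [193.21298599 167.52121844]]
```

Call:
step_arm --pt "4 -5 0" --pt "0 0 -15" --pt "0 0 -15" --pt "0 0 -12" --pt "0 0 -6" --pt "0 0 -3" --pt "0 0 0" --pt "0 0 0" --spin '[0,0,0,0,0,0,0,0]'

```text
time: 6.1
ee_pos: [577.9, -151.1, 113.7]
tcp_rot: [2.362, 2.071, 0.001]
force: [0.1, -0.2, -1.7]
gripper_width: 51.3
grip_force: 63.3
```

Call:
step_arm --pt "-0.5 1.5 -2" --pt "0 0 -2" --pt "0 0 0" --pt "0 0 0" --spin '[0,0,0,0]'

```text
time: 6.5
ee_pos: [577.1, -149.4, 109.4]
tcp_rot: [2.362, 2.071, 0.0]
force: [-0.1, 0.5, -0.9]
gripper_width: 51.8
grip_force: 63.3
```

```bash
python3 - <<'E'
from h import *
b=cv2.cvtColor(camera("side"),cv2.COLOR_RGB2BGR)
cv2.imwrite("pics/low.png",cv2.resize(b[150:270,160:260],None,fx=5,fy=5,interpolation=2))
s=arm.read_state();print(s["time"],s["ee_pos"].round(1) if hasattr(s["ee_pos"],"round") else s["ee_pos"],s["force"])
E
```

```text
6.55 [ 577.1 -149.4  109.4] [-0.06000214 -0.39606128 -1.08396992]
```

View pics/low.png

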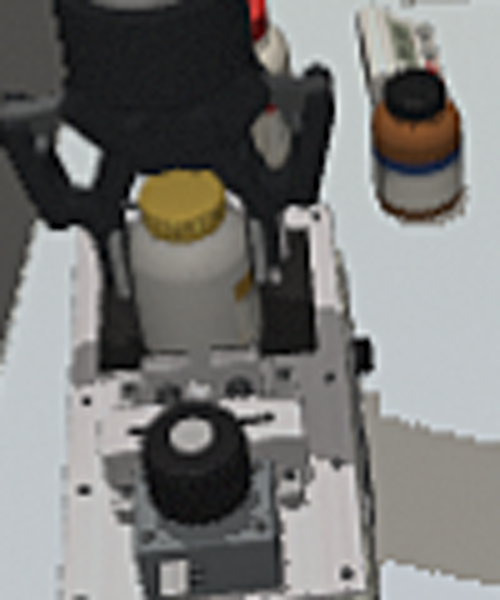

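The bottle stands just above the platform behind the jaw, centred on it (bottle axis about crop x=195, jaw about 198). Now lower to contact.

Call:
step_arm --pt "0 0 -1" --pt "0 0 0" --pt "0 0 -1" --pt "0 0 0" --spin '[0,0,0,0]'

```text
time: 6.95
ee_pos: [577.2, -149.5, 107.7]
tcp_rot: [2.362, 2.071, 0.001]
force: [-1.2, 0.5, 1.1]
gripper_width: 51.3
grip_force: 63.4
```

Call:
step_arm --pt "0 0 -0.5" --pt "0 0 0" --pt "0 0 0" --spin '[0,0,0]'

```text
time: 7.25
ee_pos: [577.2, -149.5, 107.6]
tcp_rot: [2.362, 2.071, 0.001]
force: [-1.7, 0.8, 5.7]
gripper_width: 51.8
grip_force: 63.9
```

Call:
step_arm --pt "0 0 0" --pt "0 0 0" --pt "0 0 0" --pt "0 0 0" --pt "0 0 0" --pt "0 0 10" --pt "0 0 20" --pt "0 0 30" --pt "0 0 30" --pt "0 0 20" --pt "0 0 10" --pt "0 0 0" --spin '[0,0,0,0,0,0,0,0,0,0,0,0]' --claw 1

```text
time: 8.45
ee_pos: [577.9, -149.8, 228.5]
tcp_rot: [2.36, 2.07, 0.004]
force: [0.4, -0.6, -0.6]
gripper_width: 85.3
grip_force: 0.0
```

Call:
step_arm --pt "2 20 0" --pt "2 20 0" --pt "2 20 0" --pt "2 20 0" --pt "2 20 0" --pt "2 20 0" --pt "2 1 0" --pt "2 0 0" --pt "0 0 0" --pt "0 0 0" --spin '[8,8,8,8,8,8,8,8,8,8]'

```text
time: 9.45
ee_pos: [592.1, -28.1, 225.1]
tcp_rot: [-0.468, -3.103, 0.001]
force: [-0.7, 0.1, -0.1]
gripper_width: 85.3
grip_force: 0.0
```

```bash
python3 - <<'E'
from h import *
im=camera("side");s=arm.read_state();print(s["time"],np.round(s["ee_pos"],1),np.round(s["tcp_rot"],3),np.round(s["qpos"],2))
b=cv2.cvtColor(im,cv2.COLOR_RGB2BGR)
cv2.imwrite("pics/placed.png",cv2.resize(b[150:270,160:260],None,fx=5,fy=5,interpolation=2))
E
```

```text
9.5 [592.1 -28.2 225.2] [-4.630e-01 -3.104e+00  1.000e-03] [-0.36  0.33  0.43  1.7  -0.15  1.14  1.38]
```

Call:
step_arm --pt "1.5 -0.5 0" --pt "0 0 -15" --pt "0 0 -20" --pt "0 0 -20" --pt "0 0 -20" --pt "0 0 -15" --pt "0 0 -10" --pt "0 0 0" --pt "0 0 0" --spin '[8,8,8,8,8,8,8,8,0]'

```text
time: 10.4
ee_pos: [593.4, -28.9, 125.2]
tcp_rot: [1.236, -2.885, -0.002]
force: [-0.4, 0.4, 0.6]
gripper_width: 85.3
grip_force: 0.0
```

```bash
python3 - <<'E'
from h import *
s=arm.read_state();print(s["time"],np.round(s["ee_pos"],1),np.round(s["tcp_rot"],3),np.round(s["qpos"],2),np.round(s["force"],1),np.round(s["moment"],2))
E
```

```text
10.4 [593.4 -28.9 125.2] [ 1.236e+00 -2.885e+00 -2.000e-03] [-0.17  0.42  0.19  1.8  -0.1   0.94  2.44] [-0.4  0.4  0.6] [-0.03  0.02  0.02]
```

View pics/placed.png

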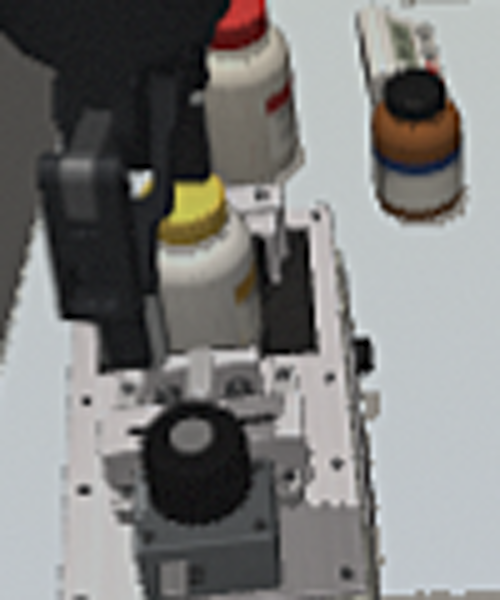

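The bottle stands upright on the platform behind the jaw (about crop (205,290)). The gripper is now over the knob, so lower the last 10 mm and close.

Call:
step_arm --pt "0 0 -5" --pt "0 0 -5" --pt "0 0 0" --spin '[0,0,0]'

```text
time: 10.7
ee_pos: [593.8, -28.8, 115.8]
tcp_rot: [1.237, -2.886, -0.001]
force: [0.3, -0.6, -0.3]
gripper_width: 85.4
grip_force: 0.0
```

Call:
step_arm --pt "0 0 0" --pt "0 0 0" --pt "0 0 0" --pt "0 0 0" --pt "0 0 0" --pt "0 0 0" --pt "0 0 0" --pt "0 0 0" --spin '[0,0,0,0,0,0,0,0]' --claw 0

```text
time: 11.5
ee_pos: [593.7, -27.8, 117.5]
tcp_rot: [1.24, -2.885, -0.004]
force: [-3.1, 2.2, 4.9]
gripper_width: 37.6
grip_force: 59.8
```

```bash
cat > st.py <<'E'
from h import *
s=arm.read_state();r=s["tcp_rot"];a=np.degrees(2*np.arctan2(r[1],r[0]))%360-90
print(s["time"],np.round(s["ee_pos"],1),"yaw",round(a,1),"F",np.round(s["force"],1),"M",np.round(s["moment"],3),"j7",round(s["qpos"][6],2),"t7",np.round(s["joint_torque"][6],3),"w",round(s["gripper_width"],1))
E
python3 st.py
```

```text
11.5 [593.7 -27.8 117.5] yaw 136.5 F [-3.1  2.2  4.9] M [ 0.325  0.731 -0.021] j7 2.44 t7 0.027 w 37.6
```

Call:
step_arm --pt "0 0 0" --pt "0 0 0" --pt "0 0 0" --pt "0 0 0" --pt "0 0 0" --pt "0 0 0" --pt "0 0 0" --spin '[-8,-8,-8,-8,-8,-8,-4]'

```text
time: 12.2
ee_pos: [594.2, -29.3, 117.5]
tcp_rot: [-0.156, -3.137, 0.001]
force: [-0.8, -1.0, 4.3]
gripper_width: 37.9
grip_force: 59.7
```

```bash
python3 st.py
```

```text
12.2 [594.2 -29.3 117.5] yaw 84.3 F [-0.8 -1.   4.3] M [-0.185  0.543  0.179] j7 1.63 t7 0.073 w 37.9
```

Call:
step_arm --pt "0 0 0" --pt "0 0 0" --pt "0 0 0" --pt "0 0 0" --pt "0 0 0" --pt "0 0 0" --pt "0 0 0" --spin '[-8,-8,-8,-8,-8,-8,-4]'

```text
time: 12.9
ee_pos: [593.3, -30.6, 117.5]
tcp_rot: [-1.516, -2.75, 0.004]
force: [-4.4, -3.2, 5.9]
gripper_width: 37.4
grip_force: 59.9
```

```bash
python3 st.py; python3 - <<'E'
from h import *
a=cv2.cvtColor(camera("top"),cv2.COLOR_RGB2BGR)[90:180,160:280];b=cv2.cvtColor(camera("side"),cv2.COLOR_RGB2BGR)[170:260,165:265]
cv2.imwrite("pics/turn1.png",np.hstack([cv2.resize(a,(427,320),interpolation=2),cv2.resize(b,(356,320),interpolation=2)]))
E
```

```text
12.9 [593.3 -30.6 117.5] yaw 32.3 F [-4.4 -3.2  5.9] M [-0.595  0.919  0.264] j7 0.83 t7 0.031 w 37.4
```

View pics/turn1.png

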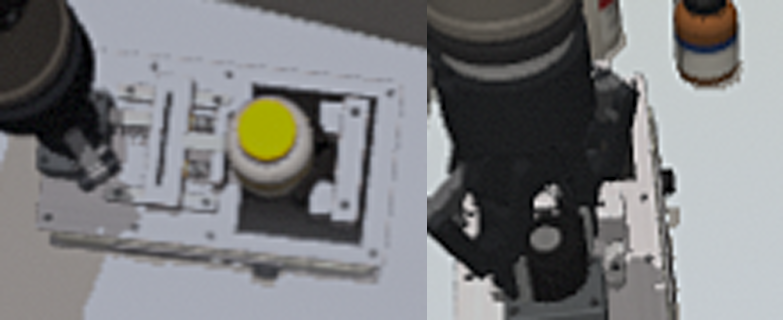

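In the top view the bottle stands in the nest area (centre about composite (270,145)), not yet home in the V, and the jaw face at x≈225 has just about reached it. The set mark (x≈165) is visible past the gripper, so I can follow it. I'll rectify the top picture into shaker axes and compare it with the first one.

```bash
cat > rect.py <<'E'
from h import *
X=np.array([-.1357,-.9907]);Y=np.array([.9907,-.1357]);N=np.array([577,-152.9])
def rect(im,z=99,s=(-115,45),w=37,k=4):
    S,W=np.meshgrid(np.arange(s[0],s[1],1/k),np.arange(w,-w,-1/k))
    P=N+S[...,None]*X+W[...,None]*Y
    p=proj("top",np.concatenate([P,np.full(S.shape+(1,),z)],-1)).reshape(S.shape+(2,)).astype(np.float32)
    return cv2.remap(im,p[...,0],p[...,1],cv2.INTER_CUBIC)
E
python3 - <<'E'
from rect import *
a=cv2.imread("pics/top0.png");b=cv2.cvtColor(camera("top"),cv2.COLOR_RGB2BGR);cv2.imwrite("pics/top1.png",b)
A,B=rect(a),rect(b)
for I in(A,B):
    for s in range(-110,45,10):cv2.line(I,((s+115)*4,0),((s+115)*4,6 if s%50 else 14),(0,0,255),1)
cv2.imwrite("pics/rect1.png",np.vstack([A,B]))
E
```

```text
(no output)
```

View pics/rect1.png

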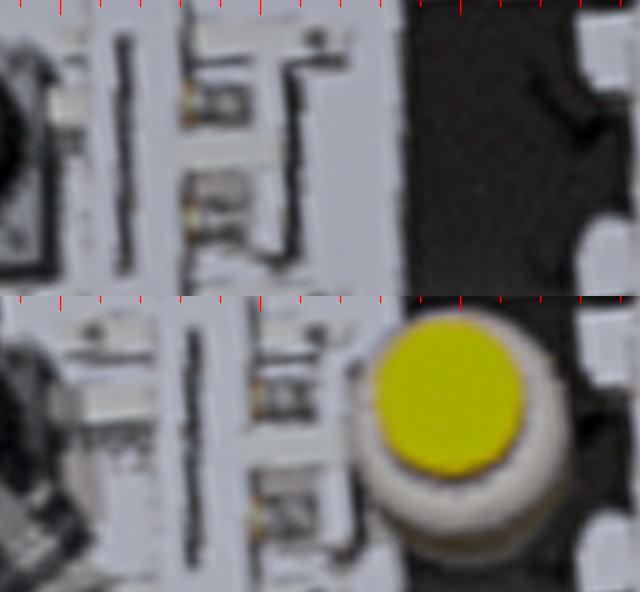

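Top half (start): set bar at x=123, jaw rubber at x=290. Bottom half (now): bar at x=193 (+17.5 mm), jaw at x=357 (about +16.8 mm), touching the bottle. From here I track bar, jaw and cap numerically.

```bash
cat > meas.py <<'E'
from rect import *
import sys
def sub(r,i):
    a,b,c=r[i-1:i+2];return i+.5*(a-c)/(a-2*b+c)
def loc(I,T,y,x0,x1):
    r=cv2.matchTemplate(I[y:y+T.shape[0],x0:x1],T,cv2.TM_CCOEFF_NORMED).ravel();i=int(r.argmax())
    return (x0+(sub(r,i) if 0<i<len(r)-1 else i)),r[i]
g=lambda I:cv2.GaussianBlur(cv2.cvtColor(I,cv2.COLOR_BGR2GRAY),(0,0),2)
def meas(b):
    A=g(rect(cv2.imread("pics/top0.png")));B=g(rect(b))
    out={}
    for n,(y0,y1,x0,x1) in dict(carT=(45,120,105,145),carB=(170,265,105,145),jawB=(190,275,262,312),jawM=(205,250,276,302)).items():
        x,q=loc(B,A[y0:y1,x0:x1],y0,x0,x0+230);out[n]=(round((x-x0)/4,2),round(float(q),2))
    C=rect(b,z=154);m=cv2.inRange(cv2.cvtColor(C,cv2.COLOR_BGR2HSV),(20,120,80),(40,255,255))
    M=cv2.moments(m,True);out["cap"]=(round(M["m10"]/M["m00"]/4-115,2),round(37-M["m01"]/M["m00"]/4,2))
    row=B[205:250].mean(0);out["jawdark"]=round(float(np.argmin(row[270:400])+270)/4-115,1)
    return out
if __name__=="__main__":
    b=cv2.imread(sys.argv[1]) if len(sys.argv)>1 else cv2.cvtColor(camera("top"),cv2.COLOR_RGB2BGR)
    print(meas(b))
E
python3 meas.py pics/top1.png
```

```text
{'carT': (np.float32(17.24), 0.94), 'carB': (np.float32(16.91), 0.94), 'jawB': (np.float32(16.65), 0.87), 'jawM': (np.float32(16.81), 0.93), 'cap': (0.62, -0.48), 'jawdark': -25.0}
```

Call:
step_arm --pt "0 0 0" --pt "0 0 0" --pt "0 0 0" --pt "0 0 0" --pt "0 0 0" --spin '[-6,-6,-6,-6,0]'

```text
time: 13.55
ee_pos: [592.7, -30.9, 117.5]
tcp_rot: [-2.053, -2.376, 0.006]
force: [-5.7, -2.2, 7.0]
gripper_width: 37.3
grip_force: 60.2
```

```bash
python3 st.py; python3 meas.py
```

```text
13.55 [592.7 -30.9 117.5] yaw 8.4 F [-5.7 -2.2  7. ] M [-0.502  1.24  -0.021] j7 0.47 t7 -0.31 w 37.3
{'carT': (np.float32(21.48), 0.94), 'carB': (np.float32(20.97), 0.97), 'jawB': (np.float32(16.68), 0.87), 'jawM': (np.float32(16.81), 0.94), 'cap': (0.67, -0.48), 'jawdark': -25.0}
```

The jaw has stopped at 16.7 mm and the cap no longer moves, so the bottle is home. The carriage is at 21.2 mm, giving 4.5 mm of compression; about 6.5 mm (37°) is left.

Call:
step_arm --pt "0 0 0" --pt "0 0 0" --pt "0 0 0" --pt "0 0 0" --pt "0 0 0" --pt "0 0 0" --spin '[-6,-6,-6,-6,-6,0]'

```text
time: 14.2
ee_pos: [591.8, -30.7, 117.5]
tcp_rot: [-2.597, -1.764, 0.009]
force: [-7.2, -2.0, 8.9]
gripper_width: 37.4
grip_force: 60.5
```

```bash
python3 st.py; python3 meas.py
```

```text
14.2 [591.8 -30.7 117.5] yaw -21.6 F [-7.2 -2.   8.9] M [-0.463  1.672  0.035] j7 0.03 t7 -0.33 w 37.4
{'carT': (np.float32(26.64), 0.96), 'carB': (np.float32(26.15), 0.93), 'jawB': (np.float32(16.69), 0.87), 'jawM': (np.float32(16.83), 0.94), 'cap': (0.71, -0.47), 'jawdark': -25.0}
```

Call:
step_arm --pt "0 0 0" --pt "0 0 0" --pt "0 0 0" --spin '[-4,-4,0]'

```text
time: 14.55
ee_pos: [591.6, -30.6, 117.5]
tcp_rot: [-2.713, -1.579, 0.009]
force: [-8.3, -2.0, 9.7]
gripper_width: 37.3
grip_force: 60.5
```

```bash
python3 st.py; python3 - <<'E'
from meas import *
b=cv2.cvtColor(camera("top"),cv2.COLOR_RGB2BGR);print(meas(b))
cv2.imwrite("pics/mark.png",cv2.resize(rect(b,s=(-95,45),w=32,k=8)[:,:],(790,361),interpolation=2))
E
```

```text
14.55 [591.6 -30.6 117.5] yaw -29.6 F [-8.3 -2.   9.7] M [-0.334  1.835  0.115] j7 -0.09 t7 -0.303 w 37.3
{'carT': (np.float32(27.78), 0.94), 'carB': (np.float32(27.58), 0.97), 'jawB': (np.float32(16.71), 0.87), 'jawM': (np.float32(16.83), 0.93), 'cap': (0.72, -0.47), 'jawdark': -25.0}
```

View pics/mark.png

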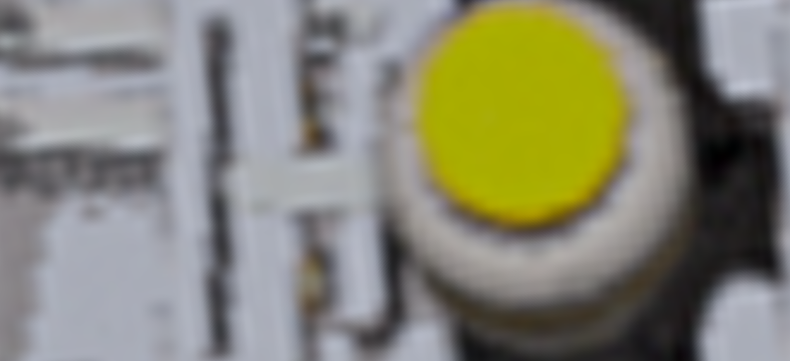

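The pointer tongue's tip (x≈225) now lies over the black set bar (x≈205–232), and the bottle is against the V. One tiny trim, then let go and back off.

Call:
step_arm --pt "0 0 0" --pt "0 0 0" --spin '[-2.5,0]'

```text
time: 14.8
ee_pos: [591.6, -30.5, 117.5]
tcp_rot: [-2.746, -1.52, 0.009]
force: [-7.4, -2.5, 9.9]
gripper_width: 37.5
grip_force: 60.4
```

Call:
step_arm --pt "0 0 0" --pt "0 0 0" --pt "0 0 0" --pt "0 0 0" --pt "0 0 0" --pt "0 0 0" --pt "0 0 15" --pt "0 0 25" --pt "0 0 30" --pt "0 0 30" --pt "0 0 20" --pt "0 0 0" --spin '[0,0,0,0,0,0,0,0,0,0,0,0]' --claw 1

```text
time: 16.0
ee_pos: [596.7, -29.9, 241.0]
tcp_rot: [2.745, 1.521, 0.01]
force: [1.0, -0.3, 0.2]
gripper_width: 85.4
grip_force: 0.0
```

Call:
step_arm --pt "-20 20 0" --pt "-20 20 0" --pt "-20 20 0" --pt "-20 20 0" --pt "0 0 0" --pt "0 0 0" --spin '[0,0,0,0,0,0]'

```text
time: 16.6
ee_pos: [514.3, 51.6, 236.7]
tcp_rot: [-2.746, -1.525, -0.0]
force: [0.2, -0.7, 0.6]
gripper_width: 85.4
grip_force: 0.0
```

```bash
python3 st.py; python3 meas.py; python3 - <<'E'
from h import *
import os
a=cv2.imread("pics/side0.png");b=cv2.cvtColor(camera("side"),cv2.COLOR_RGB2BGR)
for n,(x,y,w,h) in dict(yellow=(250,275,45,50),brown=(230,160,30,35),vial=(265,175,20,25),calc=(300,205,60,35),pen=(310,245,60,50)).items():
    r=cv2.matchTemplate(b,a[y:y+h,x:x+w],cv2.TM_CCOEFF_NORMED);_,q,_,l=cv2.minMaxLoc(r);print(n,l[0]-x,l[1]-y,round(q,2))
E
```

```text
16.6 [514.3  51.6 236.7] yaw -31.9 F [ 0.2 -0.7  0.6] M [-0.032  0.001  0.   ] j7 -0.45 t7 -0.017 w 85.4
{'carT': (np.float32(28.15), 0.93), 'carB': (np.float32(27.93), 0.95), 'jawB': (np.float32(16.72), 0.87), 'jawM': (np.float32(16.85), 0.94), 'cap': (0.73, -0.47), 'jawdark': -25.0}
yellow 0 0 0.86
brown -17 -74 0.67
vial -89 20 0.63
calc 0 0 1.0
pen 0 0 0.78
```

Compression is 11.25 mm, with the target at 11 ± 2 mm. The bottle is home and steady and the gripper is clear. The brown bottle and vial did not match in this last frame, which I put down to the arm hiding them; the gripper never went near them.

```bash
python3 -c "
from plant import sign_off;print(sign_off())"
```

```text
the job is handed in; nothing more can be done
None
```

The white bottle is clamped upright in the V, with the spring wound about 11.2 mm (mark at 11 mm ± 2) and the gripper clear, and the job was handed in at about 17 s of the 67 s allowed; no verdict came back.

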